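Set and lock the strip bender's angle pointer

ROBOT

A 7-joint arm with a two-finger parallel gripper is mounted at the origin on the work surface. World frame = base frame: x ahead of the robot, y to its left, z up, the work surface at z = 0. Lengths are in m, angles in degrees, forces in N, time in s.
With the tool pointing down it reaches from about 0.4 to 0.85 m from the base axis. Payload 4.4 kg.
Tool frame: the origin (TCP) lies midway between the tips of the shut fingers; the grasp point (between the pads) lies 19 mm behind it (manip.grip_depth is the distance from the TCP to the grasp point, in m); z points along the fingers, y is the line along which they close (so a half turn about z gives the same grasp; the last joint's range is limited). The gripper opens to 94 mm and grips with 3 to 60 N. Pads are 16 mm wide; open, the fingers measure 119 mm over their backs; the gripper's body (75 mm by 177 mm) begins 78 mm behind the grasp point.
Start: joints at [-70.749, 36.005, 2.206, 86.941, -1.547, 57.084, -1.146], TCP at [0.254, 0.598, 0.205] pointing down, gripper open.
Joint ranges: [-175.42, 175.42], [-21.48, 121.26], [-71.46, 75.88], [10.55, 141.38], [-63.04, 243.04], [13.31, 113.54], [-168.57, 168.57]. Speed limits (degrees/s): [147.25, 147.25, 180, 180, 180, 180, 180].

INTERFACE

Orientations are given as a 3x3 rotation matrix whose columns are the frame's x, y, z axes.
In Python, from bench import manip, grab_frame, camera_info gives the robot as it stands. The module is installed in compiled form; this text tells all that it offers.
- The arm moves only by the tool servo_tool, never from a script. Its arguments are lists of equal length, an entry for each row: "xyz": the shift along the tool's x, y, z in units of 0.2 m (1.0 is 0.2 m), a list of three; "rotation": the turn, a rotation vector about the tool's x, y, z in units of 360 degrees (1.0 is 360 degrees), a list of three. In form: {"xyz": [[x, y, z], ...], "rotation": [[rx, ry, rz], ...]}. A call has 1 to 12 rows; each row is the pose to reach, as a shift and turn from the pose commanded when the call began, along the tool's axes at that moment, turning the shorter way round; what a row does not reach only later rows make up. A row lasts 1/10 s, in which the tool goes at most 50 mm and 8.59 degrees, less where a joint would pass 70% of its speed; a pose out of reach is approached as far as the arm can. A call with a number of a shift or a turn outside -1 to 1 is refused whole. A call with a gripper value outside its range is refused whole. "gripper" is the opening, from 0 (shut) to 1 (fully open), set as the call begins (left out, the last holds). The fingers move at their own pace and stop on an object; the grip force is fixed at half the most. Time passes only in rows, so rows that repeat a pose let the fingers close. It gives the time, the measured TCP pose, the force, the opening and the grip force at its end, in the units of the state.
- manip.sense(): the state, without advancing time (a new reading comes with each control period).
- grab_frame(name): name is "scene" or "side" or "wrist"; returns (picture, depth): 480x640x3 uint8, red, green, blue; 480x640 float32, m along the optical axis (not along the pixel's ray), 0 where there is no reading.
- camera_info(name): a dict with "mtx" (3x3 intrinsics, pixels), "k1" (the pictures are not rectified: a ray, as slopes to the right and down, at radius r is drawn at 1 + k1 r^2 times it, then the intrinsics apply), "view" (4x4, takes a point from world to camera coordinates); the wrist camera has in their place "hand_eye" (4x4, takes a point from camera to tool coordinates, whose origin is the TCP and whose axes are the flange's). Camera axes: x right, y down, z forward; pixel columns grow to the right and rows downward; lengths in m; the calibration is good to about 2 mm. A picture is of the moment at which its call begins: read the wrist's pose just before it. camera_info takes no time and is no camera call.
- manip.close_job(): hands the job in; it is judged then, once.
The state is a dict: "clock": time; "joints": joint angles; "dq": joint speeds; "joint_torque": joint torques, N m; "position": TCP position; "tcp_rot": TCP orientation; "ft_force": force on the tool from outside, world axes, zero at the start; "ft_torque": the same for the moment, N m; "opening": finger opening in m; "finger_force": force on a finger pad.
Only numpy, scipy, OpenCV 4.12 (cv2) and the standard library are available. Lean on these libraries where they do the work, as an engineer would, in place of code of your own. Each camera call takes 0.05 s, during which the arm holds its last target. There are 200 camera calls.

TASK

Set the angle on the strip bender: with one fingertip gently push the red-tipped pointer arm round until it points at the middle of the yellow magnet, and let it rest there. Then push the orange lock lever round by its arm, fully home, to the end of its swing towards the pointer's hub, without disturbing the pointer. Grip nothing, leave the other things on the bench where they are, and finish clear of everything.

Things in the scene. Friction and masses are not known exactly. Their poses are not given: they have to be found in the camera images.
- bed: grey steel bed plate of the strip bender, fixed, 260 (x) by 480 (y) by 20 mm thick. Origin: centre of its underside, on the bench; x points away from the robot (up to 15 degrees askew), y left, z up. Black ticks lie in an arc 114 to 134 mm from the pointer's pivot. Two fixed steel rollers, 20 mm diameter, tops 52 mm above the bench, stand at bed x -112 mm, y +55 and -55 mm
- pivot (a point): the pointer's pivot axis (vertical), at bed x -85 mm, y 0, 55 mm above the bench
- pointer_tip (a point): outer end of the pointer's red tip, top edge, 135 mm from the pivot, 55 mm above the bench; x axis outward along the pointer, y to its left, z up. The pointer is an aluminium bar 14 mm wide, from 30 to 55 mm above the bench, from a dark round hub (52 mm diameter, top 58 mm, steel pin to 66 mm) out to 112 mm, then a red tip narrowing from 10 to 4 mm
- pointer (a joint): angle of the pointer about its pivot, rad: 0 when it points along the bed's +x, growing counter-clockwise seen from above, stops at -1.2 and 1.2. It has only friction (about 2 N of push at 110 mm from the pivot), no spring, and stays where it is left
- yellow_magnet: the target: yellow disc magnet 30 mm in diameter, 10 mm high, stuck fast on the bed just beyond the arc of ticks, to the left or right of the pointer; origin at the centre of its underside, on the bed's top (20 mm above the bench)
- green_magnet: green disc magnet of the same size, stuck fast on the other side; not to be pointed at
- lever_pivot (a point): the lock lever's pivot axis (vertical), at bed x -85 mm, y -200 mm, 55 mm above the bench
- lever_knob (a point): centre of the top of the black knob (22 mm diameter, standing from 31 to 73 mm above the bench) at the end of the lock lever, 85 mm from the lever's pivot. The lever is an orange bar 12 mm wide, standing from 31 to 53 mm above the bench, from a steel hub of 40 mm diameter (top 58 mm) to the knob
- lever (a joint): angle of the lock lever, rad: 0 when it points along the bed's +x (unlocked; starts at 0 to 0.25), growing counter-clockwise seen from above to its stop at 1.57, where it points along the bed's +y, at the pointer's hub (locked). Only friction (about 2 N of push at 65 mm from its pivot); it stays where it is left. It does not stiffen or move the pointer
- tape: loose green roll of tape standing flat on the bed's left rear part, 80 mm across, 60 mm bore, 45 mm high; origin at the centre of its underside
- sign_block: loose black block with a yellow face on top, 54 by 164 mm, 78 mm high, on the bench left of the bed; long side along its y; origin at the centre of its underside
- screwdriver: loose screwdriver lying on the bench right of the bed
- glue: loose white bottle with an orange cap, 48 mm in diameter, 100 mm high, standing on the bench right of the bed; origin at the centre of its underside
Not all that is in view belongs to the job. Of the things that look like the sign_block, take the one that is nearest to the robot's base at the start.

How it is judged (in metres and radians):
On the way, in this order (a step that is already met when the one before it is completed fails the run):
1. the pointer rests pointing at the middle of the yellow magnet (y of yellow_magnet in the frame of pointer_tip between -0.007 and 0.007 m and x of yellow_magnet in the frame of pointer_tip above 0 m and velocity of joint pointer between -0.03 and 0.03 rad/s), for 0.4 s.
2. after that, the lock lever is pushed home with the pointer still on the magnet (y of yellow_magnet in the frame of pointer_tip between -0.007 and 0.007 m and x of yellow_magnet in the frame of pointer_tip above 0 m and value of joint lever above 1.42 rad), for 0.2 s.
At the end, for the whole second after the job is handed in: the line along the pointer passes within 7 mm of the middle of the yellow magnet and the pointer is still; the lock lever is home (beyond 1.42 rad of 1.57); tape, sign block, screwdriver and glue stand at rest within 15 mm of where they began (all of step 2 and velocity of joint pointer between -0.03 and 0.03 rad/s and linear speed of each of tape, sign_block, screwdriver, glue below 0.02 m/s and distance of each of tape, sign_block, screwdriver, glue from where it was at the start of the episode below 0.015 m); the robot touches nothing.
It fails at once if a bystander (tape, sign block, screwdriver, glue) is moved or lifted by more than 15 mm (distance of any of tape, sign_block, screwdriver, glue from where it was at the start of the episode above 0.015 m).
It fails at once if the pointer is gripped or shoved hard (over 25 N) (contact force between the fingers and pointer above 25 N).
It fails at once if the lock lever is gripped or shoved hard (over 35 N) (contact force between the fingers and lever above 35 N).
It also fails if it takes over 56 s, if anything falls off the work surface, if the arm or the gripper's body presses on something with over 40 N, if the wrist force passes 120 N, or if a joint passes its speed limit or range.

## Working session

There is one attempt and no reset: what is moved stays moved. The work goes in short steps, Python scripts to look and compute and a tool call to move; the robot and the scene stay as the last step left them, time stands still between calls to the robot, and variables do not carry over. Pictures are saved under pics/ and viewed, at most 10 in all, crops included, and the job is handed in when it is done.

Besides the shell and the picture viewer there is one more tool, called after ">>>" as a command line: name --argument value ..., lists and objects as JSON in quotes. servo_tool: Moves the arm, as the interface text tells. Its arguments: {"type":"object","properties":{"xyz":{"type":"array"},"rotation":{"type":"array"},"gripper":{"type":"number"}},"required":["xyz","rotation"]}

```bash
mkdir -p pics
cat > h.py <<'E'
import numpy as np, cv2
from bench import manip, grab_frame, camera_info
def world(name, px, depth, ci=None):
    "pixels (N,2), depth (N,) -> world"
    ci=ci or camera_info(name); px=np.asarray(px,float).reshape(-1,2); depth=np.asarray(depth,float).reshape(-1)
    K=np.array(ci['mtx']); d=(np.c_[px,np.ones(len(px))]@np.linalg.inv(K).T)[:,:2]
    s=d.copy()
    for _ in range(10): s=d/(1+ci['k1']*(s**2).sum(1,keepdims=True))
    pc=np.c_[s*depth[:,None],depth]
    if 'view' in ci: T=np.linalg.inv(np.array(ci['view']))
    else:
        m=manip.sense(); T=np.eye(4); T[:3,:3]=m['tcp_rot']; T[:3,3]=m['position']; T=T@np.array(ci['hand_eye'])
    return pc@T[:3,:3].T+T[:3,3]
def cloud(name,depth):
    v,u=np.mgrid[:480,:640]; return world(name,np.c_[u.ravel(),v.ravel()],depth.ravel()).reshape(480,640,3)
E
python3 - <<'E'
from h import *
for n in ("scene","side"):
    p,d=grab_frame(n); np.savez(n+'.npz',p=p,d=d); cv2.imwrite(f'pics/{n}.png',p[...,::-1])
m=manip.sense(); print(m['clock'],m['position'],m['tcp_rot'],m['opening'],m['ft_force'])
for n in ("scene","side"): print(np.linalg.inv(np.array(camera_info(n)['view']))[:3,3])
E
```

```text
0.1 [0.25396755 0.59770617 0.204675  ] [[-9.20358303e-01  3.91075732e-01 -6.04140211e-04]
 [ 3.91076197e-01  9.20357033e-01 -1.52996352e-03]
 [-4.23069114e-05 -1.64437948e-03 -9.99998647e-01]] 0.09402835988181457 [-0.07399332 -0.03853753  0.17537973]
[1.28062795 0.49446112 0.67652446]
[ 0.56058858 -0.74828379  0.55347874]
```

View pics/scene.png

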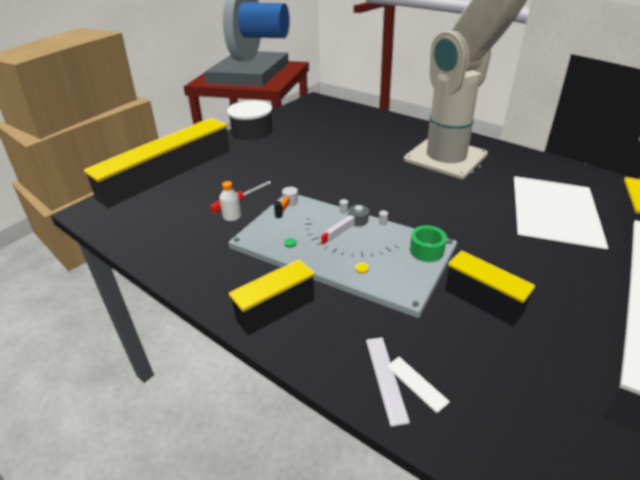

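View pics/side.png

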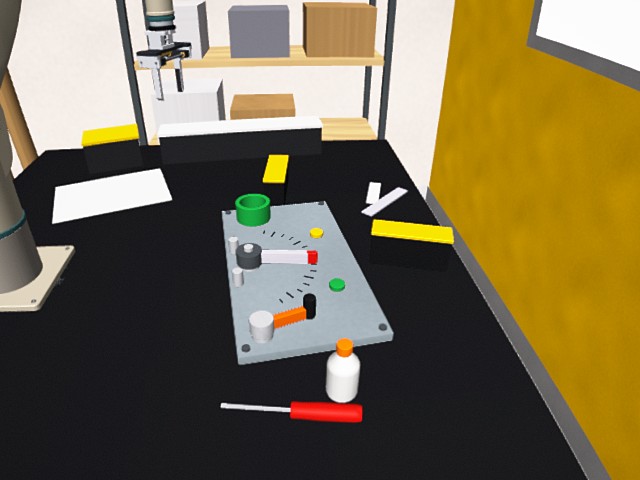

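Scene view: the pointer hub is at (359,213), its red tip at (324,239), and the yellow magnet at (362,268), left of the pointer. The green magnet is at (290,242), the lever hub at (290,193) with its knob at (278,209), and the tape at (429,243). In the side view, yellow is at (316,233), the tip at (312,257), the lever hub at (262,325) and its knob at (310,306).

Possible mix-ups:
- **Target:** the yellow disc at scene (362,268) or the green disc at (290,242). I choose the yellow disc.
- **Other yellow things:** block faces at (490,275), (272,285), (160,150) and (635,195). These are not discs. The sign block is the one left of the bed at (490,275).
- **Lever:** the orange bar at (284,202) or the bottle's orange cap at (227,185). I choose the bar.

Run:
```python
from h import *
P=[]
for n in ("scene","side"):
    f=np.load(n+'.npz'); p,d=f['p'],f['d']; c=cloud(n,d); hsv=cv2.cvtColor(p,cv2.COLOR_RGB2HSV).astype(int)
    H,S,V=hsv[...,0],hsv[...,1],hsv[...,2]
    X,Y,Z=c[...,0],c[...,1],c[...,2]; ok=(d>0)&(X>.3)&(X<.95)&(Y>-.5)&(Y<.5)
    print(n)
    bed=ok&(Z>.012)&(Z<.027)&(S<70)&(V>90)
    nl,lab,st,_=cv2.connectedComponentsWithStats(bed.astype(np.uint8)); k=1+st[1:,4].argmax()
    b=c[lab==k]; r=cv2.minAreaRect(b[:,:2].astype(np.float32)*1000); print(' bed',r,np.median(b[:,2]))
    def show(nm,m,q=None):
        a=c[m&ok]
        if len(a): print(' ',nm,len(a),'mean',a.mean(0).round(4),'mid',((np.percentile(a,2,axis=0)+np.percentile(a,98,axis=0))/2).round(4),'zmax',np.percentile(a[:,2],98).round(4))
    show('yellow',(H>20)&(H<35)&(S>150)&(Z>.026)&(Z<.036))
    show('green',(H>45)&(H<85)&(S>120)&(Z>.026)&(Z<.036))
    show('tape top',(H>45)&(H<85)&(S>100)&(Z>.055))
    show('redtop',((H<6)|(H>174))&(S>150)&(Z>.051)&(Z<.06))
    show('orange',(H>6)&(H<18)&(S>150)&(Z>.048)&(Z<.06))
    show('ktop',(V<60)&(Z>.069)&(Z<.08)&(X<.75))
    # hubs and rollers
    m=ok&(Z>.047)&(Z<.07)&(S<80)
    nl,lab,st,_=cv2.connectedComponentsWithStats(m.astype(np.uint8))
    for i in range(1,nl):
        if st[i,4]>15: show('comp %s'%st[i,:4],lab==i)
    cv2.imwrite(f'pics/{n}_c.png',cv2.resize(p[150:330,190:500] if n=='scene' else p[190:370,200:400],None,fx=2.5,fy=2.5,interpolation=2)[...,::-1])
```

```text
scene
 bed ((583.1815185546875, 3.183837890625), (265.05584716796875, 480.9723205566406), 7.859137058258057) 0.02101995041444432
  yellow 88 mean [0.6444 0.0989 0.0306] mid [0.6434 0.0984 0.0304] zmax 0.0336
  green 234 mean [0.5571 0.1018 0.0314] mid [0.5728 0.0617 0.0311] zmax 0.0358
  tape top 469 mean [0.5041 0.1835 0.0632] mid [0.5016 0.1835 0.0618] zmax 0.068
  redtop 19 mean [ 0.6241 -0.018   0.0551] mid [ 0.623  -0.0185  0.0548] zmax 0.0571
  orange 47 mean [ 0.5664 -0.1877  0.0531] mid [ 0.5732 -0.1839  0.0529] zmax 0.057
  ktop 23 mean [ 0.6088 -0.1509  0.073 ] mid [ 0.605  -0.0269  0.0727] zmax 0.0759
  comp [283 187  15  12] 135 mean [ 0.5287 -0.2019  0.0576] mid [ 0.5271 -0.2034  0.0553] zmax 0.0616
  comp [220 194  19  13] 160 mean [ 0.6542 -0.2993  0.0595] mid [ 0.6492 -0.3045  0.0587] zmax 0.0693
  comp [340 200   8   6] 39 mean [ 0.4811 -0.0647  0.0522] mid [ 0.4788 -0.0652  0.0514] zmax 0.0553
  comp [326 205  43  33] 444 mean [ 0.5337 -0.007   0.0569] mid [ 0.5451 -0.0056  0.0579] zmax 0.0677
  comp [274 206   9   9] 55 mean [ 0.6121 -0.1718  0.0572] mid [ 0.6107 -
[... 1041 characters left out ...]
mp [228 237  10   7] 60 mean [0.4631 0.0381 0.0514] mid [0.463  0.0398 0.051 ] zmax 0.0542
  comp [371 236  80  17] 610 mean [ 0.8229 -0.0121  0.0564] mid [ 0.8219 -0.0115  0.0568] zmax 0.0661
  comp [235 243  73  19] 741 mean [ 0.5289 -0.0186  0.0558] mid [ 0.542  -0.0134  0.0569] zmax 0.0664
  comp [232 268  11   8] 74 mean [ 0.4786 -0.0707  0.0513] mid [ 0.4786 -0.0692  0.0506] zmax 0.0537
  comp [305 301  11  12] 91 mean [ 0.607  -0.1868  0.0597] mid [ 0.6059 -0.186   0.0586] zmax 0.0694
  comp [249 311  25  21] 432 mean [ 0.5252 -0.2128  0.0567] mid [ 0.5248 -0.2095  0.0542] zmax 0.0606
  comp [327 355  33  29] 482 mean [ 0.6402 -0.3289  0.0605] mid [ 0.6421 -0.3231  0.0587] zmax 0.0696
```

View pics/side_c.png

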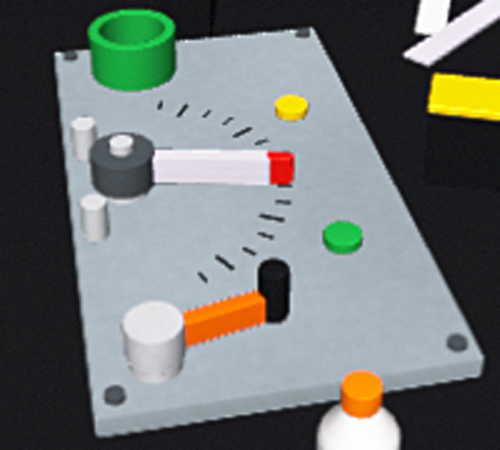

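The crop confirms the choices: yellow disc at left beyond the ticks, red-tipped pointer, orange lever with black knob. Next I'll close the gripper and fly over to look from the wrist camera.

>>> servo_tool --xyz '[[-0.1,-0.09,-0.02],[-0.25,-0.22,-0.05],[-0.4,-0.35,-0.08],[-0.55,-0.48,-0.11],[-0.7,-0.62,-0.14],[-0.86,-0.75,-0.17],[-0.86,-0.75,-0.17]]' --rotation '[[0,0,0.01],[0,0,0.02],[0,0,0.03],[0,0,0.04],[0,0,0.05],[0,0,0.06],[0,0,0.06]]' --gripper 0

```text
clock: 0.8
position: [0.3576, 0.387, 0.2403]
tcp_rot: [[-0.705, 0.71, 0.002], [0.71, 0.705, -0.003], [-0.004, -0.0, -1.0]]
ft_force: [0.6, 0.2, 0.6]
opening: 0.0412
finger_force: 0.0
```

```bash
cat >> h.py <<'E'
def plan(xyz,yaw):
    "units for a pose with TCP at xyz, tool pointing down, tool x at world yaw (deg)"
    from scipy.spatial.transform import Rotation as Ro
    m=manip.sense(); R=np.array(m['tcp_rot']); c,s=np.cos(np.radians(yaw)),np.sin(np.radians(yaw))
    Rt=np.array([[c,s,0],[s,-c,0],[0,0,-1]])
    return (R.T@(np.array(xyz)-m['position'])/.2).round(3), (Ro.from_matrix(R.T@Rt).as_rotvec()/2/np.pi).round(4)
E
python3 - <<'E'
from h import *
m=manip.sense(); print(m['clock'],m['position'],m['tcp_rot'],m['opening'],m['joints'])
print(camera_info('wrist'))
print(plan([.56,-.02,.30],90))
E
```

```text
0.8 [0.35758907 0.38701926 0.24029429] [[-7.04556343e-01  7.09644245e-01  2.32465097e-03]
 [ 7.09639242e-01  7.04560139e-01 -2.67520185e-03]
 [-3.53629801e-03 -2.35166880e-04 -9.99993720e-01]] 0.04123566036804442 [-56.98698915  23.75806092   9.30165442 104.17538338  -4.45667287
  52.45526419  -0.94652033]
{'mtx': array([[374.33096728,   0.        , 319.83212343],
       [  0.        , 374.33096728, 241.81742668],
       [  0.        ,   0.        ,   1.        ]]), 'k1': 0.026764533819305946, 'hand_eye': array([[-5.48716299e-04, -9.72143087e-01, -2.34387537e-01,
         6.73344024e-02],
       [ 9.99999848e-01, -5.20355902e-04, -1.82841733e-04,
        -1.03898891e-03],
       [ 5.57833890e-05, -2.34387601e-01,  9.72143225e-01,
        -1.79939416e-01],
       [ 0.00000000e+00,  0.00000000e+00,  0.00000000e+00,
         1.00000000e+00]])}
(array([-2.158, -0.716, -0.291]), array([0.0002, 0.0005, 0.1244]))
```

>>> servo_tool --xyz '[[-0.15,-0.05,-0.02],[-0.35,-0.12,-0.05],[-0.57,-0.19,-0.08],[-0.79,-0.27,-0.11],[-1.0,-0.36,-0.14],[-1.0,-0.36,-0.14]]' --rotation '[[0,0,0],[0,0,0],[0,0,0],[0,0,0],[0,0,0],[0,0,0]]'

```text
clock: 1.4
position: [0.4484, 0.1949, 0.2682]
tcp_rot: [[-0.705, 0.709, 0.002], [0.709, 0.705, -0.003], [-0.004, -0.0, -1.0]]
ft_force: [-1.0, -0.5, 0.6]
opening: 0.0004
finger_force: 0.0
```

>>> servo_tool --xyz '[[-0.2,-0.07,-0.02],[-0.4,-0.14,-0.05],[-0.6,-0.21,-0.08],[-0.8,-0.28,-0.11],[-1.0,-0.36,-0.14],[-1.0,-0.36,-0.14],[-1.0,-0.36,-0.14],[-1.0,-0.36,-0.14]]' --rotation '[[0,0,0.02],[0,0,0.04],[0,0,0.06],[0,0,0.08],[0,0,0.1],[0,0,0.12],[0,0,0.124],[0,0,0.124]]'

```text
clock: 2.2
position: [0.537, 0.0114, 0.2948]
tcp_rot: [[-0.017, 1.0, -0.001], [1.0, 0.017, 0.001], [0.001, -0.001, -1.0]]
ft_force: [-0.2, -0.3, 0.3]
opening: 0.0007
finger_force: 0.0
```

Run:
```python
from h import *
m=manip.sense(); print(m['clock'],m['position'],m['tcp_rot'][:,0],m['opening'],m['joints'],m['ft_force'])
p,d=grab_frame('wrist'); np.savez('w1.npz',p=p,d=d); cv2.imwrite('pics/w1.png',p[...,::-1])
```

```text
2.2 [0.53695381 0.01139644 0.29480585] [-1.72988585e-02  9.99850052e-01  7.88719098e-04] 0.0006617670845371707 [-22.16955858  22.90168428  26.07694502  98.38326037 -11.28183656
  61.39741647   8.55874309] [-0.24811685 -0.30636017  0.2632541 ]
```

View pics/w1.png

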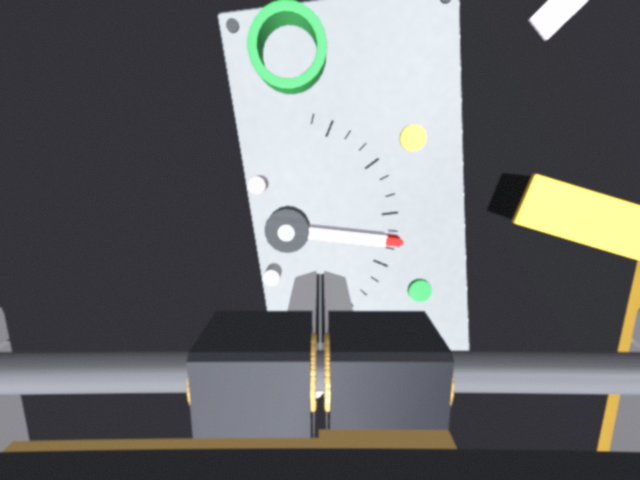

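Wrist view: hub pin at (286,233), red tip at (402,242), yellow magnet at (413,138), green magnet at (420,290). Fingers are at the bottom centre. Next I measure from this picture.

```bash
cat >> h.py <<'E'
def rays(px,z,T=None):
    "wrist/world pixels -> points on world plane z"
    a=world('wrist',px,np.full(len(px),.2)); b=world('wrist',px,np.full(len(px),.4))
    return a+(b-a)*((z-a[:,2])/(b-a)[:,2])[:,None]
def measure(p):
    hsv=cv2.cvtColor(p,cv2.COLOR_RGB2HSV).astype(int); H,S,V=hsv[...,0],hsv[...,1],hsv[...,2]
    out={}
    def cen(m,box,z,nm):
        k=np.zeros_like(m); u0,v0,u1,v1=box; k[v0:v1,u0:u1]=1
        v,u=np.nonzero(m&k)
        if len(u): out[nm]=rays(np.c_[u,v],z)
    full=(0,0,640,300)
    ym=((H>20)&(H<36)&(S>100)).astype(np.uint8); n,l,st,c=cv2.connectedComponentsWithStats(ym)
    ok=[i for i in range(1,n) if 150<st[i,4]<1500 and st[i,2]<50 and st[i,3]<50]
    if ok: i=ok[0]; out['yellow']=rays(c[i:i+1],.03)[0,:2]
    rm=((H<8)|(H>172))&(S>130)&(V>90); v,u=np.nonzero(rm); k=v<420
    if k.any(): out['red']=rays(np.c_[u,v][k].mean(0)[None],.055)[0,:2]; out['redn']=k.sum()
    return out
def report(p,piv):
    o=measure(p); 
    y=o['yellow']-piv; r=o['red']-piv; ay,ar=[np.degrees(np.arctan2(*q[::-1])) for q in (y,r)]
    print({k:np.round(v,4) for k,v in o.items()},'dist',np.hypot(*y).round(4),np.hypot(*r).round(4),'angY %.2f angP %.2f off %.1f mm'%(ay,ar,1000*np.hypot(*y)*np.sin(np.radians(ay-ar))))
E
python3 - <<'E'
from h import *
f=np.load('w1.npz'); p,d=f['p'],f['d']; c=cloud('wrist',d)
g=cv2.cvtColor(p,cv2.COLOR_RGB2GRAY)
# pin: bright blob inside dark hub
s=g[222:245,275:298]>150; v,u=np.nonzero(s); pin=rays(np.array([[u.mean()+275,v.mean()+222]]),.066)[0]
s=g[200:262,255:300]<110; s=cv2.morphologyEx(s.astype(np.uint8),cv2.MORPH_OPEN,np.ones((5,5))); v,u=np.nonzero(s); (hc,r)=cv2.minEnclosingCircle(np.c_[u+255,v+200].astype(np.float32)); hub=rays(np.array([hc]),.058)[0]
print('pin',pin,'hub',hub,r)
piv=pin[:2]
report(p,piv)
Z=c[...,2]; hsv=cv2.cvtColor(p,cv2.COLOR_RGB2HSV)
m=(d>0)&(Z>.05)&(Z<.06)&(hsv[...,1]<60)&(c[...,0]>piv[0]+.03)&(c[...,0]<piv[0]+.115)&(abs(c[...,1]-piv[1])<.05)&(g>150)
q=c[m][:,:2]; l=cv2.fitLine(q.astype(np.float32),cv2.DIST_L2,0,.001,.001).ravel(); print('bar',len(q),np.degrees(np.arctan2(l[1],l[0])),'line offset from piv mm',1000*np.cross(l[:2],piv-l[2:]))
for (u,v) in((258,185),(272,277)): print('roller',rays(np.array([[u,v]]),.052)[0])
E
```

```text
pin [ 0.49836059 -0.0101175   0.066     ] hub [ 0.46315465 -0.04377516  0.058     ] 2.2361679077148438Traceback (most recent call last):
  File "<stdin>", line 9, in <module>
  File "h.py", line 42, in report
    y=o['yellow']-piv; r=o['red']-piv; ay,ar=[np.degrees(np.arctan2(*q[::-1])) for q in (y,r)]
      ~^^^^^^^^^^
KeyError: 'yellow'
```

```bash
sed -i 's/(S>100)).astype/(S>90)\&(V>100)).astype/; s/150<st\[i,4\]<1500/100<st[i,4]<2500/' h.py
python3 - <<'E'
from h import *
f=np.load('w1.npz'); p,d=f['p'],f['d']
hsv=cv2.cvtColor(p,cv2.COLOR_RGB2HSV); print(hsv[138,413],hsv[241,396])
H,S,V=[hsv[...,i].astype(int) for i in range(3)]
n,l,st,c=cv2.connectedComponentsWithStats(((H>20)&(H<36)&(S>90)&(V>100)).astype(np.uint8)); print([s.tolist() for s in st[1:] if s[4]>60])
piv=np.array([.4984,-.0100])
report(p,piv)
C=cloud('wrist',d); g=cv2.cvtColor(p,cv2.COLOR_RGB2GRAY); Z=C[...,2]
m=(d>0)&(Z>.05)&(Z<.06)&(S<60)&(C[...,0]>piv[0]+.03)&(C[...,0]<piv[0]+.115)&(abs(C[...,1]-piv[1])<.05)&(g>150)
q=C[m][:,:2]; L=cv2.fitLine(q.astype(np.float32),cv2.DIST_L2,0,.001,.001).ravel(); print('bar',len(q),np.degrees(np.arctan2(L[1],L[0])))
E
```

```text
[ 30  82 255] [  1 157 255]
[[512, 173, 128, 179, 4603], [325, 362, 5, 22, 64], [598, 395, 20, 57, 554]]Traceback (most recent call last):
  File "<stdin>", line 7, in <module>
  File "h.py", line 42, in report
    y=o['yellow']-piv; r=o['red']-piv; ay,ar=[np.degrees(np.arctan2(*q[::-1])) for q in (y,r)]
      ~^^^^^^^^^^
KeyError: 'yellow'
```

```bash
sed -i 's/(S>90)/(S>55)/' h.py
python3 - <<'E'
from h import *
f=np.load('w1.npz'); p,d=f['p'],f['d']
piv=np.array([.4984,-.0100])
report(p,piv)
S=cv2.cvtColor(p,cv2.COLOR_RGB2HSV)[...,1]
C=cloud('wrist',d); g=cv2.cvtColor(p,cv2.COLOR_RGB2GRAY); Z=C[...,2]
m=(d>0)&(Z>.045)&(Z<.065)&(S<60)&(C[...,0]>piv[0]+.03)&(C[...,0]<piv[0]+.115)&(abs(C[...,1]-piv[1])<.05)&(g>150)
q=C[m][:,:2]; L=cv2.fitLine(q.astype(np.float32),cv2.DIST_L2,0,.001,.001).ravel(); print('bar',len(q),np.degrees(np.arctan2(L[1],L[0])))
E
```

```text
{'yellow': array([0.6402, 0.0957]), 'red': array([ 0.6215, -0.0195]), 'redn': np.int64(118)} dist 0.1768 0.1235 angY 36.69 angP -4.42 off 116.3 mm
bar 980 -5.380282
```

Pivot is (0.4984, -0.0100), pointer about -5°, yellow 36.7° (world). I'll go in on the pointer's right side.

Run:
```python
from h import *
print(plan([.588,-.0445,.12],78))
```

```text
(array([-0.286,  0.251,  0.874]), array([-0.0002, -0.0001,  0.0362]))
```

>>> servo_tool --xyz '[[-0.1,0.08,0.1],[-0.2,0.16,0.25],[-0.286,0.25,0.4],[-0.286,0.25,0.56],[-0.286,0.25,0.72],[-0.286,0.25,0.874],[-0.286,0.25,0.874],[-0.286,0.25,0.874]]' --rotation '[[0,0,0.012],[0,0,0.024],[0,0,0.036],[0,0,0.036],[0,0,0.036],[0,0,0.036],[0,0,0.036],[0,0,0.036]]'

```text
clock: 3.05
position: [0.5881, -0.046, 0.1209]
tcp_rot: [[0.209, 0.978, -0.001], [0.978, -0.209, 0.001], [0.0, -0.001, -1.0]]
ft_force: [0.7, 0.0, 0.7]
opening: 0.0003
finger_force: 0.0
```

Run:
```python
from h import *
m=manip.sense(); print(m['position'],m['ft_force'],m['joints'])
print(plan([.588,-.0445,.038],78))
for D in (3,6,8,10,12,14,16,18,20,22,24,26,28,30,32,34,36,38,40):
    t=np.radians(D); print(D,np.round(np.array([15-15*np.cos(t)+95*np.sin(t),-95+15*np.sin(t)+95*np.cos(t)])/200,3),round(-D/360,4))
```

```text
[ 0.58809428 -0.04597911  0.12086121] [0.71808777 0.00269538 0.65931132] [-13.00867264  39.13591268  23.79565781 101.97927146 -21.75313138
  43.50187922   9.94730067]
(array([ 0.007, -0.002,  0.414]), array([-0.0001, -0.0001, -0.0002]))
3 [0.025 0.003] -0.0083
6 [0.05  0.005] -0.0167
8 [0.067 0.006] -0.0222
10 [0.084 0.006] -0.0278
12 [0.1   0.005] -0.0333
14 [0.117 0.004] -0.0389
16 [0.134 0.002] -0.0444
18 [ 0.15 -0.  ] -0.05
20 [ 0.167 -0.003] -0.0556
22 [ 0.183 -0.006] -0.0611
24 [ 0.2   -0.011] -0.0667
26 [ 0.216 -0.015] -0.0722
28 [ 0.232 -0.02 ] -0.0778
30 [ 0.248 -0.026] -0.0833
32 [ 0.263 -0.032] -0.0889
34 [ 0.278 -0.039] -0.0944
36 [ 0.294 -0.047] -0.1
38 [ 0.308 -0.055] -0.1056
40 [ 0.323 -0.063] -0.1111
```

>>> servo_tool --xyz '[[0,0,0.1],[0,0,0.2],[0,0,0.3],[0,0,0.37],[0,0,0.414],[0,0,0.414],[0,0,0.414]]' --rotation '[[0,0,0],[0,0,0],[0,0,0],[0,0,0],[0,0,0],[0,0,0],[0,0,0]]'

```text
clock: 3.75
position: [0.5888, -0.0471, 0.0387]
tcp_rot: [[0.211, 0.977, 0.001], [0.977, -0.211, -0.0], [0.0, 0.001, -1.0]]
ft_force: [-0.6, -0.3, 0.3]
opening: 0.0004
finger_force: 0.0
```

>>> servo_tool --xyz '[[0.017,0.002,0],[0.034,0.004,0],[0.05,0.005,0],[0.067,0.006,0],[0.084,0.006,0],[0.1,0.005,0],[0.117,0.004,0],[0.134,0.002,0],[0.15,0,0],[0.167,-0.003,0],[0.183,-0.006,0],[0.183,-0.006,0]]' --rotation '[[0,0,-0.0056],[0,0,-0.0111],[0,0,-0.0167],[0,0,-0.0222],[0,0,-0.0278],[0,0,-0.0333],[0,0,-0.0389],[0,0,-0.0444],[0,0,-0.05],[0,0,-0.0556],[0,0,-0.0611],[0,0,-0.0611]]'

```text
clock: 4.95
position: [0.5947, -0.01, 0.0378]
tcp_rot: [[-0.172, 0.985, -0.0], [0.985, 0.172, 0.001], [0.001, 0.0, -1.0]]
ft_force: [0.5, -0.9, -0.0]
opening: 0.0008
finger_force: 0.4
```

Run:
```python
from h import *
m=manip.sense(); print(m['clock'],m['position'],m['ft_force'],m['finger_force'])
p,d=grab_frame('wrist'); cv2.imwrite('pics/w2.png',p[...,::-1])
try: report(p,np.array([.4984,-.01]))
except Exception as e: print(e)
```

```text
4.95 [ 0.59468709 -0.00997258  0.03783618] [ 0.53036595 -0.94526273 -0.0409764 ] 0.3973727021366358
'yellow'
```

View pics/w2.png

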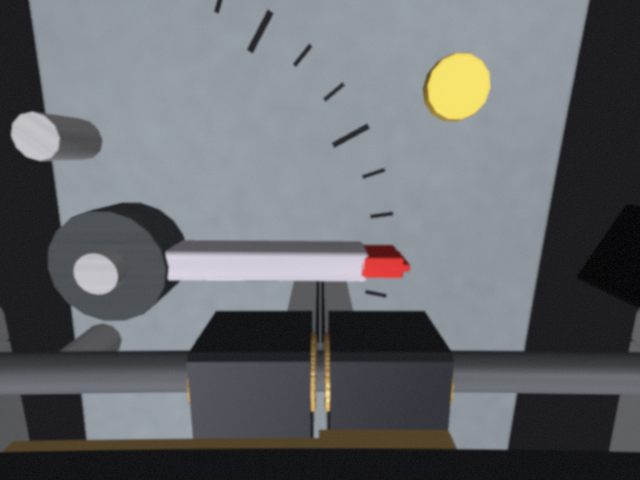

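Wrist view: the pointer lies flush against the fingers, bar from (167,265) to tip (408,268), with yellow at (458,87). The push works, so I continue the same arc.

>>> servo_tool --xyz '[[0.017,0.002,0],[0.034,0.004,0],[0.05,0.005,0],[0.067,0.006,0],[0.084,0.006,0],[0.1,0.005,0],[0.117,0.004,0],[0.134,0.002,0],[0.15,0,0],[0.167,-0.003,0],[0.183,-0.006,0],[0.183,-0.006,0]]' --rotation '[[0,0,-0.0056],[0,0,-0.0111],[0,0,-0.0167],[0,0,-0.0222],[0,0,-0.0278],[0,0,-0.0333],[0,0,-0.0389],[0,0,-0.0444],[0,0,-0.05],[0,0,-0.0556],[0,0,-0.0611],[0,0,-0.0611]]'

```text
clock: 6.2
position: [0.5869, 0.0258, 0.0379]
tcp_rot: [[-0.528, 0.849, -0.001], [0.849, 0.528, 0.001], [0.001, -0.0, -1.0]]
ft_force: [0.1, -0.2, -0.0]
opening: 0.0006
finger_force: 0.2
```

```bash
sed -i 's/100<st\[i,4\]<2500 and st\[i,2\]<50 and st\[i,3\]<50/100<st[i,4]<5500 and st[i,2]<90 and st[i,3]<90 and st[i,4]>.6*st[i,2]*st[i,3]/' h.py
python3 - <<'E'
from h import *
m=manip.sense(); print(m['clock'],m['position'],m['ft_force'],m['finger_force'],np.degrees(np.arctan2(m['tcp_rot'][1,0],m['tcp_rot'][0,0])))
p,d=grab_frame('wrist'); cv2.imwrite('pics/w3.png',p[...,::-1]); np.savez('w3.npz',p=p,d=d)
try: report(p,np.array([.4984,-.01]))
except Exception as e: print(e)
E
```

```text
6.2 [0.58687325 0.02582326 0.03791191] [ 0.13622286 -0.20507095 -0.03542546] 0.24927682636189274 121.88759378193085
{'yellow': array([0.6398, 0.0952]), 'red': array([0.603 , 0.0553]), 'redn': np.int64(861)} dist 0.1763 0.1233 angY 36.64 angP 31.96 off 14.4 mm
```

View pics/w3.png

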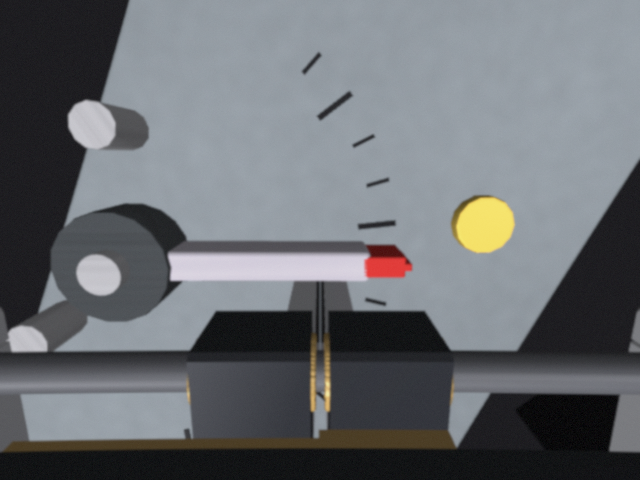

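Wrist view: pointer bar at (170–410, 265) with yellow at (483,224), about 4.7° still to go. I'll refine using the bar's bright top face.

```bash
cat >> h.py <<'E'
def bar(p,piv,box=(190,235,360,300)):
    "angle of the bar's bright top face, and offset of its midline from yellow centre"
    g=cv2.cvtColor(p,cv2.COLOR_RGB2GRAY); u0,v0,u1,v1=box
    m=np.zeros(g.shape,np.uint8); m[v0:v1,u0:u1]=g[v0:v1,u0:u1]>195
    v,u=np.nonzero(m); q=rays(np.c_[u,v],.055)[:,:2]
    us=np.unique(u); mid=np.array([[x,v[u==x].mean()] for x in us]); q=rays(mid,.055)[:,:2]
    L=cv2.fitLine(q.astype(np.float32),cv2.DIST_HUBER,0,.001,.001).ravel(); e=L[:2]*np.sign(L[0]); y=measure(p)['yellow']
    w=np.median([(v[u==x].max()-v[u==x].min()+1) for x in us])
    cr=lambda a,b:a[0]*b[1]-a[1]*b[0]
    print('bar ang %.2f  from pivot to barmid %.2f width px %.0f  yellow off bar line %.1f mm, piv off %.1f mm'%(np.degrees(np.arctan2(e[1],e[0])),np.degrees(np.arctan2(*(q[-20:].mean(0)-piv)[::-1])),w,1000*cr(e,y-L[2:]),1000*cr(e,piv-L[2:])))
E
python3 - <<'E'
from h import *
p=np.load('w3.npz')['p']; g=cv2.cvtColor(p,cv2.COLOR_RGB2GRAY); print(g[235:290:3,280])
bar(p,np.array([.4984,-.01]))
v,u=np.mgrid[:480,:640]; s=(g>140)&(abs(u-99)<32)&(abs(v-275)<30); print('pin',rays(np.array([[u[s].mean(),v[s].mean()]]),.066))
E
```

```text
[155 155 111  82  79  84 146 197 207 208 208 210 212 213 208 184 158 157
 156]
bar ang 31.77  from pivot to barmid 31.61 width px 24  yellow off bar line 15.3 mm, piv off 0.3 mm
pin [[ 0.49768853 -0.01041209  0.066     ]]
```

>>> servo_tool --xyz '[[0.009,0.001,0],[0.017,0.002,0],[0.025,0.003,0],[0.033,0.004,0],[0.041,0.005,0],[0.041,0.005,0],[0.041,0.005,0]]' --rotation '[[0,0,-0.0028],[0,0,-0.0056],[0,0,-0.0083],[0,0,-0.0111],[0,0,-0.0136],[0,0,-0.0136],[0,0,-0.0136]]'

```text
clock: 6.95
position: [0.5835, 0.0327, 0.0379]
tcp_rot: [[-0.597, 0.802, -0.001], [0.802, 0.597, 0.0], [0.001, -0.0, -1.0]]
ft_force: [1.6, -0.6, 0.1]
opening: 0.0007
finger_force: 0.5
```

Run:
```python
from h import *
m=manip.sense(); print(m['clock'],m['position'],m['ft_force'],m['finger_force'],np.degrees(np.arctan2(m['tcp_rot'][1,0],m['tcp_rot'][0,0])))
p,d=grab_frame('wrist'); cv2.imwrite('pics/w4.png',p[...,::-1]); np.savez('w4.npz',p=p,d=d)
report(p,np.array([.4984,-.01])); bar(p,np.array([.4984,-.01]))
```

```text
6.95 [0.58353816 0.03265653 0.03789328] [ 1.63263347 -0.56706226  0.07832018] 0.5451608262956142 126.67388486795925
{'yellow': array([0.6398, 0.0954]), 'red': array([0.5976, 0.0638]), 'redn': np.int64(847)} dist 0.1764 0.1236 angY 36.69 angP 36.65 off 0.1 mm
bar ang 36.61  from pivot to barmid 36.21 width px 24  yellow off bar line 0.9 mm, piv off 0.6 mm
```

On target within about 1 mm. I'll hold, back off and rise, then check again.

>>> servo_tool --xyz '[[0,0,0],[-0.03,0,0],[-0.08,0,0],[-0.13,0,0],[-0.15,0,-0.1],[-0.15,0,-0.3],[-0.15,0,-0.5],[-0.15,0,-0.7],[-0.15,0,-0.8],[-0.15,0,-0.8],[-0.15,0,-0.8]]' --rotation '[[0,0,0],[0,0,0],[0,0,0],[0,0,0],[0,0,0],[0,0,0],[0,0,0],[0,0,0],[0,0,0],[0,0,0],[0,0,0]]'

```text
clock: 8.1
position: [0.6016, 0.0076, 0.1976]
tcp_rot: [[-0.597, 0.803, -0.0], [0.803, 0.597, -0.0], [0.0, -0.0, -1.0]]
ft_force: [-0.2, -0.4, -0.4]
opening: 0.0005
finger_force: 0.0
```

Run:
```python
from h import *
m=manip.sense(); print(m['clock'],m['position'],m['joints'])
p,d=grab_frame('wrist'); cv2.imwrite('pics/w5.png',p[...,::-1]); np.savez('w5.npz',p=p,d=d)
report(p,np.array([.4984,-.01]))
# lever estimate from the side camera
p,d=grab_frame('side'); np.savez('side2.npz',p=p,d=d); c=cloud('side',d); hsv=cv2.cvtColor(p,cv2.COLOR_RGB2HSV).astype(int); H,S,V=[hsv[...,i] for i in range(3)]
k=(d>0)&(V<70)&(c[...,2]>.066)&(c[...,2]<.08)&(abs(c[...,0]-.6)<.05)&(abs(c[...,1]+.17)<.06); kc=c[k]; print('knob',len(kc),(kc[:,:2].min(0)+kc[:,:2].max(0))/2)
print(plan([.5,-.2,.198],111))
```

```text
8.1 [0.60164576 0.00761629 0.19760202] [-10.0784981   32.7963581   10.61160898  95.72312117  -7.2528884
  52.16300648  39.95825725]
{'yellow': array([0.6394, 0.0954]), 'red': array([0.5965, 0.0636]), 'redn': np.int64(247)} dist 0.176 0.1226 angY 36.77 angP 36.89 off -0.3 mm
knob 113 [ 0.60441708 -0.18062094]
(array([-0.533, -1.024, -0.007]), array([-0.0004, -0.0002,  0.0434]))
```

View pics/w5.png

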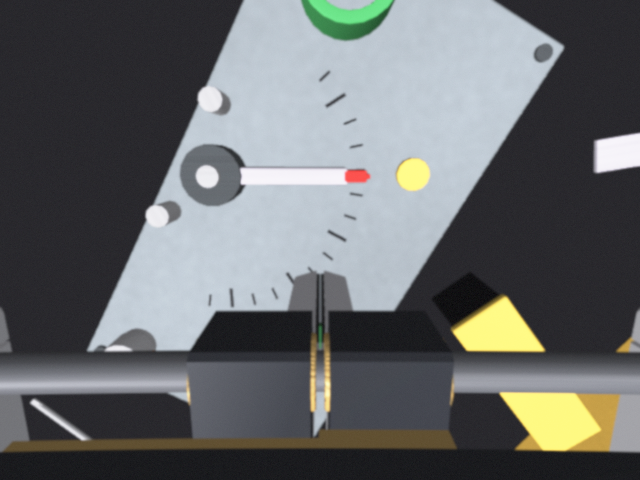

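Wrist view: the pin (207,176), tip (370,176) and yellow (413,174) are in line, so the pointer is set. Next is the lever: hub about (0.526,-0.208), lever angle about 20° world. I'll approach on its right side.

Run:
```python
from h import *
print(plan([.582,-.2163,.12],96))
```

```text
(array([-0.844, -0.743,  0.382]), array([-0.0005, -0.0001,  0.0851]))
```

>>> servo_tool --xyz '[[-0.12,-0.1,0],[-0.26,-0.23,0],[-0.4,-0.36,0],[-0.55,-0.49,0],[-0.7,-0.62,0.04],[-0.844,-0.743,0.15],[-0.844,-0.743,0.27],[-0.844,-0.743,0.382],[-0.844,-0.743,0.382],[-0.844,-0.743,0.382]]' --rotation '[[0,0,0.01],[0,0,0.022],[0,0,0.034],[0,0,0.046],[0,0,0.058],[0,0,0.07],[0,0,0.08],[0,0,0.085],[0,0,0.085],[0,0,0.085]]'

```text
clock: 9.2
position: [0.5827, -0.2156, 0.1204]
tcp_rot: [[-0.107, 0.994, -0.002], [0.994, 0.107, 0.001], [0.001, -0.002, -1.0]]
ft_force: [-0.7, -0.5, 0.5]
opening: 0.0005
finger_force: 0.0
```

Run:
```python
from h import *
m=manip.sense(); print(m['clock'],m['position'],m['joints'])
p,d=grab_frame('wrist'); cv2.imwrite('pics/w6.png',p[...,::-1]); np.savez('w6.npz',p=p,d=d)
print(plan([.582,-.2163,.037],96))
for D in (3,6,9,12,14,16,18,20,22,24,26,28,30,33,36):
    t=np.radians(D); print(D,np.round(np.array([14-14*np.cos(t)+55*np.sin(t),-55+14*np.sin(t)+55*np.cos(t)])/200,3),round(-D/360,4))
```

```text
9.2 [ 0.58267175 -0.21562548  0.1204408 ] [  7.45264209  40.41646222  17.00582393  96.59668442 -15.41039828
  45.4403382   37.65352882]
(array([-0.001, -0.008,  0.422]), array([-0.0001,  0.    ,  0.0004]))
3 [0.014 0.003] -0.0083
6 [0.029 0.006] -0.0167
9 [0.044 0.008] -0.025
12 [0.059 0.009] -0.0333
14 [0.069 0.009] -0.0389
16 [0.079 0.009] -0.0444
18 [0.088 0.008] -0.05
20 [0.098 0.007] -0.0556
22 [0.108 0.006] -0.0611
24 [0.118 0.005] -0.0667
26 [0.128 0.003] -0.0722
28 [0.137 0.001] -0.0778
30 [ 0.147 -0.002] -0.0833
33 [ 0.161 -0.006] -0.0917
36 [ 0.175 -0.011] -0.1
```

View pics/w6.png

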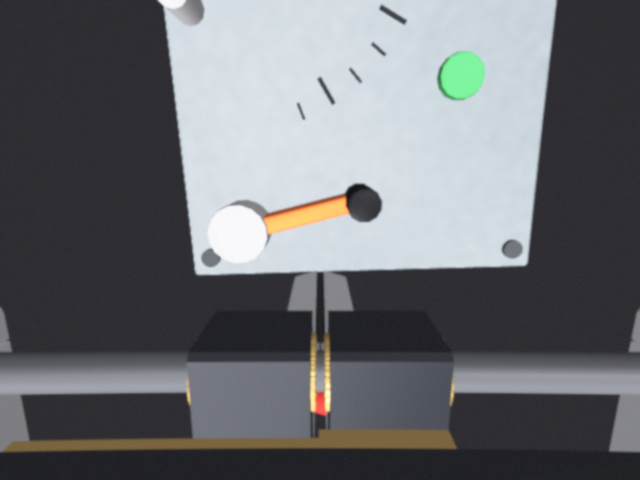

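Wrist view: lever hub (238,234), knob (363,203), orange arm between them, and the fingers at (320,275) on its right side. I check the hub position quickly and then descend.

Run:
```python
from h import *
h=rays(np.array([[238,234]]),.058)[0,:2]; k=rays(np.array([[365,203]]),.073)[0,:2]; v=k-h
print(h,k,np.hypot(*v),np.degrees(np.arctan2(v[1],v[0])))
```

```text
[ 0.52726506 -0.20839206] [ 0.60642265 -0.17710811] 0.08511527813548289 21.564473662176987
```

>>> servo_tool --xyz '[[0,0,0.1],[0,0,0.2],[0,0,0.3],[0,-0.003,0.38],[0,-0.004,0.42],[0,-0.004,0.42],[0,-0.004,0.42]]' --rotation '[[0,0,0],[0,0,0],[0,0,0],[0,0,0],[0,0,0],[0,0,0],[0,0,0]]'

```text
clock: 9.95
position: [0.5834, -0.2162, 0.0385]
tcp_rot: [[-0.106, 0.994, 0.002], [0.994, 0.106, -0.001], [-0.001, 0.002, -1.0]]
ft_force: [-0.6, 0.1, -0.1]
opening: 0.0002
finger_force: 0.0
```

>>> servo_tool --xyz '[[0.01,0.002,0],[0.019,0.004,0],[0.029,0.006,0],[0.039,0.007,0],[0.049,0.008,0],[0.059,0.009,0],[0.069,0.009,0],[0.079,0.009,0],[0.088,0.008,0],[0.098,0.007,0],[0.108,0.006,0],[0.118,0.005,0]]' --rotation '[[0,0,-0.0056],[0,0,-0.0111],[0,0,-0.0167],[0,0,-0.0222],[0,0,-0.0278],[0,0,-0.0333],[0,0,-0.0389],[0,0,-0.0444],[0,0,-0.05],[0,0,-0.0556],[0,0,-0.0611],[0,0,-0.0667]]'

```text
clock: 11.15
position: [0.5813, -0.1927, 0.0375]
tcp_rot: [[-0.504, 0.864, 0.001], [0.864, 0.504, -0.001], [-0.001, 0.0, -1.0]]
ft_force: [2.3, -3.6, -1.9]
opening: 0.0005
finger_force: 1.8
```

>>> servo_tool --xyz '[[0.014,0.003,0],[0.029,0.006,0],[0.044,0.008,0],[0.059,0.009,0],[0.074,0.009,0],[0.088,0.008,0],[0.103,0.007,0],[0.118,0.005,0],[0.132,0.002,0],[0.147,-0.002,0],[0.147,-0.002,0]]' --rotation '[[0,0,-0.0083],[0,0,-0.0167],[0,0,-0.025],[0,0,-0.0333],[0,0,-0.0417],[0,0,-0.05],[0,0,-0.0583],[0,0,-0.0667],[0,0,-0.075],[0,0,-0.0833],[0,0,-0.0833]]'

```text
clock: 12.25
position: [0.566, -0.1667, 0.0376]
tcp_rot: [[-0.868, 0.497, 0.0], [0.497, 0.868, 0.0], [-0.0, 0.001, -1.0]]
ft_force: [1.8, -2.2, -1.8]
opening: 0.0004
finger_force: 1.2
```

Run:
```python
from h import *
m=manip.sense(); print(m['clock'],m['position'],m['ft_force'],m['joints'],np.degrees(np.arctan2(m['tcp_rot'][1,0],m['tcp_rot'][0,0]))-90)
p,d=grab_frame('wrist'); np.savez('w7.npz',p=p,d=d); cv2.imwrite('pics/w7.png',p[...,::-1])
```

```text
12.25 [ 0.56604642 -0.16671407  0.03758266] [ 1.77977954 -2.1795016  -1.81970109] [ 13.6021001   44.00696122   0.16347792 104.27330957  -0.27126786
  31.70980384  74.12010613] 60.16967229453857
```

View pics/w7.png

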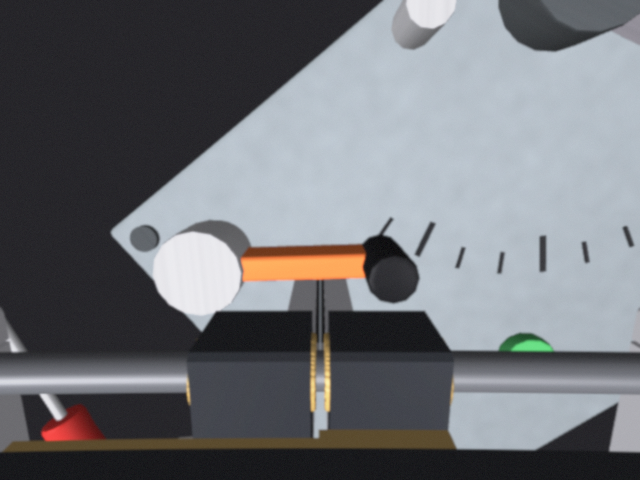

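Wrist view: the orange arm lies flush on the fingers from hub (200,270) to knob (392,270), and the push works. I continue the arc.

>>> servo_tool --xyz '[[0.014,0.003,0],[0.029,0.006,0],[0.044,0.008,0],[0.059,0.009,0],[0.074,0.009,0],[0.088,0.008,0],[0.103,0.007,0],[0.118,0.005,0],[0.132,0.002,0],[0.147,-0.002,0],[0.147,-0.002,0]]' --rotation '[[0,0,-0.0083],[0,0,-0.0167],[0,0,-0.025],[0,0,-0.0333],[0,0,-0.0417],[0,0,-0.05],[0,0,-0.0583],[0,0,-0.0667],[0,0,-0.075],[0,0,-0.0833],[0,0,-0.0833]]'

```text
clock: 13.4
position: [0.5408, -0.1523, 0.0377]
tcp_rot: [[-1.0, -0.001, 0.001], [-0.001, 1.0, 0.001], [-0.001, 0.001, -1.0]]
ft_force: [2.3, -0.1, -0.2]
opening: 0.0002
finger_force: 1.3
```

>>> servo_tool --xyz '[[0.007,0.001,0],[0.014,0.003,0],[0.022,0.005,0],[0.029,0.006,0],[0.029,0.006,0]]' --rotation '[[0,0,-0.0042],[0,0,-0.0083],[0,0,-0.0125],[0,0,-0.0167],[0,0,-0.0167]]'

```text
clock: 13.9
position: [0.5346, -0.1511, 0.0376]
tcp_rot: [[-0.994, -0.107, 0.0], [-0.107, 0.994, 0.001], [-0.0, 0.001, -1.0]]
ft_force: [3.5, 1.8, 1.2]
opening: 0.0005
finger_force: 1.8
```

```bash
cat > lv.py <<'E'
from h import *
m=manip.sense(); print(m['clock'],m['position'],m['ft_force'],m['finger_force'],np.degrees(np.arctan2(m['tcp_rot'][1,0],m['tcp_rot'][0,0]))-90)
for n in('scene','side'):
    p,d=grab_frame(n); c=cloud(n,d); hsv=cv2.cvtColor(p,cv2.COLOR_RGB2HSV).astype(int); H,S,V=[hsv[...,i] for i in range(3)]
    o=(d>0)&(H>6)&(H<18)&(S>150)&(c[...,2]>.03)&(c[...,2]<.056)&(abs(c[...,0]-.53)<.08)&(abs(c[...,1]+.16)<.08); q=c[o]
    k=(d>0)&(V<70)&(c[...,2]>.066)&(c[...,2]<.08)&(abs(c[...,0]-.53)<.06)&(abs(c[...,1]+.13)<.05); kc=c[k]
    for nm,a in(('orange',q),('knob',kc)):
        if len(a)>5: s=a.mean(0)[:2]; print(n,nm,len(a),s,np.degrees(np.arctan2(s[1]+.208,s[0]-.5263)))
E
python3 lv.py
```

```text
13.9 [ 0.53455023 -0.1511465   0.03764394] [3.50268829 1.81857113 1.17312936] 1.7698920518159866 -263.86866940615664
scene orange 38 [ 0.52196712 -0.14551964] 93.96699073036754
scene knob 51 [ 0.51643756 -0.11878303] 96.30811576335425
side orange 138 [ 0.51785269 -0.15802838] 99.59469344101049
```

Lever is about 96° of 98° world. One gentle nudge to the stop, watching the force.

>>> servo_tool --xyz '[[0.005,0.001,0],[0.01,0.002,0],[0.01,0.002,0]]' --rotation '[[0,0,-0.0025],[0,0,-0.005],[0,0,-0.005]]'

```text
clock: 14.3
position: [0.5343, -0.1508, 0.0377]
tcp_rot: [[-0.99, -0.138, 0.004], [-0.138, 0.99, 0.001], [-0.004, 0.0, -1.0]]
ft_force: [5.7, 2.6, -1.6]
opening: 0.0008
finger_force: 3.1
```

The TCP stopped moving and the force rose, so the lever is at its stop. I back away, rise and check.

>>> servo_tool --xyz '[[-0.02,0,0],[-0.06,0,0],[-0.11,0,0],[-0.14,0,-0.05],[-0.14,0,-0.2],[-0.14,0,-0.4],[-0.14,0,-0.6],[-0.14,0,-0.8],[-0.14,0,-0.9],[-0.14,0,-0.9],[-0.14,0,-0.9]]' --rotation '[[0,0,0],[0,0,0],[0,0,0],[0,0,0],[0,0,0],[0,0,0],[0,0,0],[0,0,0],[0,0,0],[0,0,0],[0,0,0]]'

```text
clock: 15.4
position: [0.5597, -0.1477, 0.217]
tcp_rot: [[-0.991, -0.137, -0.001], [-0.137, 0.991, -0.0], [0.001, 0.0, -1.0]]
ft_force: [0.5, 0.0, -0.7]
opening: 0.0003
finger_force: 0.0
```

```bash
python3 lv.py
python3 - <<'E'
from h import *
p,d=grab_frame('wrist'); cv2.imwrite('pics/w8.png',p[...,::-1])
try: report(p,np.array([.4984,-.01]))
except Exception as e: print(e)
p,d=grab_frame('side'); cv2.imwrite('pics/s8.png',p[...,::-1])
# pointer and bystanders, before/after in the side view
a=np.load('side.npz')['p']; b2=np.load('side2.npz')['p']
hs=lambda q:cv2.cvtColor(q,cv2.COLOR_RGB2HSV).astype(int)
for nm,q in(('t0',a),('set',b2),('now',p)):
    h=hs(q); H,S,V=[h[...,i] for i in range(3)]; o=[]
    for k,box in((((H<6)|(H>174))&(S>150)&(V>100),(270,220,340,290)),((H>45)&(H<85)&(S>120)&(V>60),(225,185,280,230)),((V>200)&(S<30),(320,340,365,405)),(((H<6)|(H>174))&(S>150)&(V>100),(285,395,370,430)),((H>20)&(H<36)&(S>120),(255,150,295,190))):
        u0,v0,u1,v1=box; v,u=np.nonzero(k[v0:v1,u0:u1]); o.append((round(u.mean()+u0,1),round(v.mean()+v0,1)) if len(u) else None)
    print(nm,o)
E
```

```text
15.4 [ 0.55973571 -0.14770284  0.21696428] [ 0.52028394  0.01736167 -0.74643973] 0.0 -262.14237385126603
scene orange 144 [ 0.52255755 -0.15755694] 94.24308561743194
scene knob 50 [ 0.51643581 -0.11884057] 96.31326618576698
side orange 147 [ 0.51780492 -0.15576907] 99.23795829828045
side knob 99 [ 0.5139867  -0.12797039] 98.74690172234958
{'yellow': array([ 0.6794, -0.3513]), 'red': array([ 0.5995, -0.3097]), 'redn': np.int64(2674)} dist 0.3863 0.3163 angY -62.05 angP -71.35 off 62.4 mm
t0 [(np.float64(312.1), np.float64(256.7)), (np.float64(252.6), np.float64(209.1)), (np.float64(342.5), np.float64(377.2)), (np.float64(326.2), np.float64(411.4)), (np.float64(275.7), np.float64(168.7))]
set [(np.float64(298.5), np.float64(233.4)), (np.float64(252.6), np.float64(209.1)), (np.float64(342.4), np.float64(377.2)), (np.float64(326.3), np.float64(411.4)), (np.float64(275.7), np.float64(168.7))]
now [(np.float64(298.5), np.float64(233.4)), (np.float64(252.6), np.float64(209.1)), (np.float64(342.5), np.float64(377.2)), (np.float64(326.2), np.float64(411.4)), (np.float64(268.2), np.float64(179.6))]
```

View pics/s8.png

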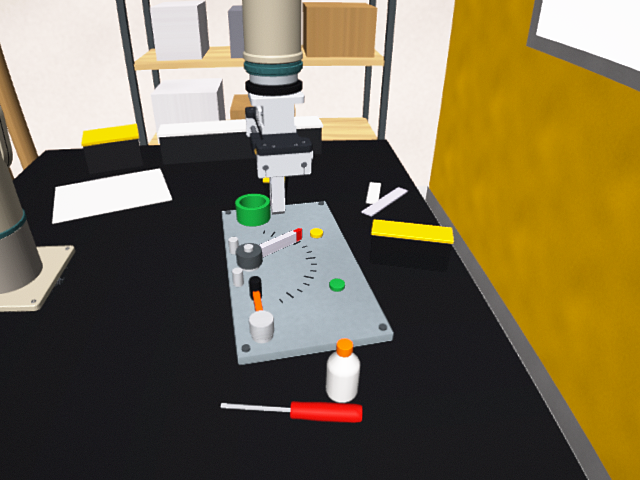

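Side view: the lever (258,300) points at the pointer's hub (248,256). The pointer tip (298.5,233.4) has not moved since it was set, and the tape, glue and screwdriver sit at the same pixels as at the start. The gripper hides part of the sign block, but it never went near it. The arm is clear, so I hand in.

```bash
python3 -c "
from bench import manip
print(manip.close_job())"
```

```text
the job is handed in; nothing more can be done
None
```

The job is handed in, with no verdict shown: the pointer measured within about 1 mm of the yellow magnet's middle, the lever was pushed to its stop, the tape, glue and screwdriver had not moved (sign block partly hidden in the last view), and the arm finished clear.

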